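Load the bench pressure pot for a leak test

TASK

Load the pressure pot for a leak test: take its cap off the safe way (turn it anticlockwise to the first stop, press it down there, turn past the stop until it is free, lift it off) and stand it on the rubber mat. Draw the sled out from under the riser shelf and lower every sensor housing on it into the pot, not dropping them in from above its mouth. Then put the cap back, press and turn it clockwise fully home so that it is locked, push the empty sled fully back under the shelf, and leave everything else on the bench where it is.

Things in the scene. Friction and masses are not known exactly. Their poses are not given: they have to be found in the camera images.
- pot: Fixed aluminium pressure pot, 140 mm across, 78 mm high at its shoulder; from there a mouth tube, 86 mm outside, 80 mm inside, rises to 110 mm. Flat inner floor 20 mm above the bench. Origin: centre of its underside. Two dark ridges on the shoulder, at its +x and -x sides (the gauge sticks out at +x), mark the line of the cap's bar when the cap is fully home.
- pot_seat (a point): Point on the pot's axis, 137 mm above its origin: where point cap_bar lies while the cap is locked or at its first stop. A sprung rubber ring under the cap's skirt pushes the cap up against two claws on the mouth (6 N when locked, 0.8 N more per mm pressed; the cap bottoms 9 mm down). Axes as the pot's.
- pot_mouth (a point): Centre of the pot's mouth, 110 mm above its origin. The cap's angle is that of its bar from the pot's x line, anticlockwise from above: 0 deg fully home (hard end), 45 deg first stop, starts between. Pressed down 7 to 8 mm at the stop, it can be turned on; beyond 75 deg it is free, rises some 5 mm, and lifts off anywhere from 80 to 145 deg.
- cap_bar (a point): The pot's loose cap, 0.25 kg: an aluminium disc 110 mm across with a skirt, on top a black straight bar to grip, 60 mm long, 14 mm thick, 24 mm tall. This point is the bar's centre: 42 mm above the cap's lower edge, 12 mm above the disc, 12 mm below the bar's top. x along the bar, z up.
- cap_edge (a point): Centre of the cap's lower edge. Two inner lugs under the bar's ends pass between the pot's claws, 2.5 mm play sideways; either way round fits. To lock: lower the cap with its bar at 90 deg to the home line, press until cap_bar is 7 to 8 mm below pot_seat, turn clockwise below 40 deg, let it rise to pot_seat, turn on to the end.
- mat: Fixed black rubber mat, 130 mm square and 3 mm thick. Origin: centre of its underside. The cap stands here, bar up, while the pot is open.
- rack: Fixed wooden riser shelf with a light-blue soldering station on it. Origin: on the bench, below the middle of the shelf's front edge; its x points away under the shelf, its -x is the way the sled is drawn out. The board is 200 mm wide and 180 mm deep, underside 60 mm and top 66 mm above the bench, on two side cheeks; the station's front is 63 mm behind the front edge.
- sled (a joint): How far the aluminium sled under the shelf is drawn out, in m: 0 fully home, 0.19 fully out (end stop). It slides stiffly (1.5 N) and stays where it is left. Tray 140 mm by 160 mm, floor 10 mm and top of its lip 23 mm above the bench. Home, the tray reaches from 10 to 150 mm behind the shelf's front edge; fully out it lies all in front of it.
- sled_knob (a point): The sled's upright black knob, a post 18 mm across from 10 to 55 mm above the bench on a tongue in front of the tray; this point is on its axis, 33 mm above the bench, and moves with the sled (35 mm in front of the shelf's edge when home).
- part1_mid (a point): Sensor housing, a plain steel cylinder 28 mm across and 28 mm tall, about 60 g, standing on end on the sled at the start; this point is its centre. May be absent (None).
- part2_mid (a point): Sensor housing, a plain steel cylinder 28 mm across and 28 mm tall, about 60 g, standing on end on the sled at the start; this point is its centre. May be absent (None).
- part3_mid (a point): Sensor housing, a plain steel cylinder 28 mm across and 28 mm tall, about 60 g, standing on end on the sled at the start; this point is its centre. May be absent (None).
- part4_mid (a point): Sensor housing, a plain steel cylinder 28 mm across and 28 mm tall, about 60 g, standing on end on the sled at the start; this point is its centre. May be absent (None).
- screwdriver: Loose screwdriver lying on the bench, 170 mm; leave it alone.
- brush: Loose brush lying on the bench, 160 mm; leave it alone.
- tip_cleaner: Loose round dark steel tip cleaner with brass wool, 64 mm across, 45 mm tall; leave it alone.
- spool: Loose solder spool standing on end, 54 mm across, 42 mm tall; leave it alone.
- flux_jar: Loose jar with a black lid, 52 mm across, 60 mm tall; leave it alone.
- terminal_block: Loose white terminal block, 70 x 24 x 18 mm; leave it alone.
Not all that is in view belongs to the job. What is shaped like the mat but blue, brown or red is not meant.

How it is judged:
On the way, in this order (a step that is already met when the one before it is completed fails the run):
1. the cap is turned to its first stop, not yet pressed down (horizontal distance between cap_bar and pot below 0.008 m and angle between the x axis of cap_bar and the x axis of pot, either way round between 0.66 and 0.95 rad and z of cap_bar in the frame of pot between 0.134 and 0.14 m), for 0.1 s.
2. the cap is pressed down at the first stop (horizontal distance between cap_bar and pot below 0.008 m and angle between the x axis of cap_bar and the x axis of pot, either way round between 0.58 and 1 rad and z of cap_bar in the frame of pot below 0.133 m), for 0.1 s.
3. the cap is turned past the stop until it is free (horizontal distance between cap_bar and pot below 0.008 m and angle between the x axis of cap_bar and the x axis of pot, either way round above 1.27 rad), for 0.1 s.
4. the cap stands on the rubber mat, bar up, let go (horizontal distance between cap_bar and mat below 0.04 m and height (world z) of cap_bar below 0.05 m and angle between cap_bar's own z axis and vertical below 0.15 rad and contact force between the fingers and cap below 0.1 N), for 0.2 s.
5. every sensor housing is in the pot (horizontal distance between each of part1_mid, part2_mid, part3_mid, part4_mid and pot below 0.04 m and z of each of part1_mid, part2_mid, part3_mid, part4_mid in the frame of pot below 0.095 m), for 0.3 s.
6. the cap is back on the pot and locked (horizontal distance between cap_bar and pot below 0.008 m and angle between the x axis of cap_bar and the x axis of pot, either way round below 0.35 rad and z of cap_bar in the frame of pot between 0.133 and 0.1395 m and angle between cap_bar's own z axis and vertical below 0.05 rad), for 0.2 s.
At the end, for the whole second after the job is handed in: Every sensor housing lies in the pot at rest; the cap is on the pot, locked behind its stop (bar within 20 degrees of the home line, at its locked height within 2.5 mm, level, let go); the sled is home within 10 mm (all of step 5 and all of step 6 and value of joint sled below 0.01 m and linear speed of each of part1, part2, part3, part4, cap below 0.03 m/s); the robot touches nothing.
It fails at once if a tool or other bystander on the bench is moved more than 40 mm (distance of any of screwdriver, brush, tip_cleaner, spool, flux_jar, terminal_block from where it was at the start of the episode above 0.04 m).
It fails at once if a housing is dropped into the pot from above its mouth (faster than 1.2 m/s) ((horizontal distance between part1_mid and pot below 0.04 m and z of part1_mid in the frame of pot below 0.11 m and linear speed of part1 above 1.2 m/s) or (horizontal distance between part2_mid and pot below 0.04 m and z of part2_mid in the frame of pot below 0.11 m and linear speed of part2 above 1.2 m/s) or (horizontal distance between part3_mid and pot below 0.04 m and z of part3_mid in the frame of pot below 0.11 m and linear speed of part3 above 1.2 m/s) or (horizontal distance between part4_mid and pot below 0.04 m and z of part4_mid in the frame of pot below 0.11 m and linear speed of part4 above 1.2 m/s)).
Of part1, part2, part3, part4 only 2 to 4 are there at a start; the rules pass over those that are not, and their reading is None.
At some moment in a run one of part1, part2, part3, part4 may be knocked a few centimetres aside while the robot is not near it.
It also fails if it takes over 210 s, if anything falls off the work surface, if the arm or the gripper's body presses on something with over 40 N, if the wrist force passes 120 N, or if a joint passes its speed limit or range.

ROBOT

A 7-joint arm with a two-finger parallel gripper is mounted at the origin on the work surface. World frame = base frame: x ahead of the robot, y to its left, z up, the work surface at z = 0. Lengths are in m, angles in rad, forces in N, time in s.
With the tool pointing down it reaches from about 0.425 to 0.925 m from the base axis. Payload 6.8 kg.
Tool frame: the origin (TCP) lies on the front face of the gripper's body, between the roots of the fingers; the fingertips stand 73 mm ahead of it and the grasp point (between the pads) lies 54 mm ahead of it (env.nose_length is the distance from the TCP to the fingertips, in m); z points along the fingers, y is the line along which they close (so a half turn about z gives the same grasp; the last joint's range is limited). The gripper opens to 85 mm and grips with 20 to 120 N. Pads are 22 mm wide; open, the fingers measure 114 mm over their backs; the gripper's body (76 mm by 85 mm) begins 54 mm behind the grasp point. The pads swing forward as they close: fully open they stand 13 mm farther back than shut.
Start: joints at [1.237, 0.477, 0.022, 1.555, -0.011, 1.109, -0.083], TCP at [0.151, -0.658, 0.304] pointing down, gripper open.
Joint ranges: [-2.96, 2.96], [-0.34, 2.1], [-1.41, 1.46], [0.24, 2.44], [-1.37, 4.51], [0.17, 1.92], [-2.96, 2.96]. Speed limits (rad/s): [2.39, 2.39, 3.14, 3.14, 3.14, 3.14, 3.14].

INTERFACE

Orientations are given as a unit quaternion [w, x, y, z].
In Python, from cell import env, kin, camera, calibration, job gives the robot as it stands. The module is installed in compiled form; this text tells all that it offers. Calls block until the motion is done:
- env.reach(position, orientation): joint-space move of the TCP to a pose.
- env.movel(position, velocity=0.15, rot=None, stop_force=None): straight line of the TCP; rot=None keeps the orientation; velocity is the mean speed in m/s. With stop_force (N) it stops when the force on the tool has changed by that much, and returns True; else False.
- env.goto_joints(angles): joint-space move.
- env.grip(opening, f_grip=None): finger opening in m; f_grip is the grip in N (None keeps the last); returns when the fingers have stopped.
- env.dwell(seconds).
- kin.inverse_kinematics(position, orientation): joint angles nearest the present ones, or None.
- env.get_state(): the state.
- camera(name): name is "scene" or "top" or "wrist"; returns (picture, depth): 400x640x3 uint8, blue, green, red; 400x640 float32, m along the optical axis (not along the pixel's ray), 0 where there is no reading.
- calibration(name): a dict with "fx", "fy", "cx", "cy" (pixels), "rvec" (rotation vector, rad) and "tvec" (3), from world to camera coordinates, as OpenCV has them. Camera axes: x right, y down, z forward; pixel columns grow to the right and rows downward; lengths in m; the calibration is good to about 2 mm. A picture is of the moment at which its call begins: read the wrist's pose just before it. calibration takes no time and is no camera call; for the wrist camera it gives the pose at the moment of the call.
A pose or a line that the arm cannot do raises env.PlanningError and nothing moves.
- job.job_done(): hands the job in; it is judged then, once.
The state is a dict: "time": time; "qpos": joint angles; "joint_velocities": joint speeds; "joint_torque": joint torques, N m; "tcp_pos": TCP position; "orientation": TCP orientation; "force": force on the tool from outside, world axes, zero at the start; "torque": the same for the moment, N m; "opening": finger opening in m; "gripper_force": force on a finger pad.
Only numpy, scipy, OpenCV 4.12 (cv2) and the standard library are available. Lean on these libraries where they do the work, as an engineer would, in place of code of your own. Each camera call takes 0.05 s, during which the arm holds its last target. There are 200 camera calls.

## Working session

There is one attempt and no reset: what is moved stays moved. The work goes in short steps, each a Python script; the robot and the scene stay as the last script left them, time stands still between calls to the robot, and variables do not carry over. Pictures are saved under pics/ and viewed, at most 14 in all, crops included, and the job is handed in when it is done.

```bash
mkdir -p pics; cat > h.py <<'E'
import numpy as np, cv2
from cell import env, kin, camera, calibration, job
from scipy.spatial.transform import Rotation as R
def cal(n):
    c=calibration(n); K=np.array([[c["fx"],0,c["cx"]],[0,c["fy"],c["cy"]],[0,0,1.]])
    return K,cv2.Rodrigues(np.array(c["rvec"],float))[0],np.array(c["tvec"],float).ravel()
def ray(n,uv,z,c=None):
    K,Rm,t=c or cal(n); o=-Rm.T@t; d=Rm.T@np.linalg.inv(K)@np.array([uv[0],uv[1],1.])
    return o+d*(z-o[2])/d[2]
def cloud(depth,c):
    K,Rm,t=c; v,u=np.mgrid[:400,:640]; p=np.stack([(u-K[0,2])/K[0,0]*depth,(v-K[1,2])/K[1,1]*depth,depth],-1)
    return (p-t)@Rm
def snap(n,f):
    c=cal(n); p,d=camera(n); cv2.imwrite(f"pics/{f}.png",p); np.save(f"pics/{f}.npy",d); return p,d,c
def q(yaw): # tool down, tool y axis at world angle yaw
    y=np.array([np.cos(yaw),np.sin(yaw),0]); z=np.array([0,0,-1.]); x=np.cross(y,z)
    o=R.from_matrix(np.stack([x,y,z],1)).as_quat(); return o[[3,0,1,2]]
E
python3 - <<'E'
from h import *
for n in("scene","top"):
    p,d,c=snap(n,n+"0"); K,Rm,t=c; print(n,-Rm.T@t,K[0,0]); 
s=env.get_state(); print(s)
E
```

```text
scene [1.0343582  0.41739806 1.1847283 ] 491.10042913947285
top [ 0.35102412 -0.02419519  1.42369652] 425.39794594527075
{'time': 0.1, 'qpos': array([ 1.2368954 ,  0.47771407,  0.02238676,  1.55634182, -0.01148805,
        1.10928315, -0.0831202 ]), 'joint_velocities': array([-7.02927695e-04, -1.70284075e-03,  8.14897859e-04, -2.69569806e-03,
       -1.11445618e-03, -4.19372932e-04,  7.99782635e-05]), 'joint_torque': array([ 4.60948795e-03, -5.97759926e+01,  1.61329519e+00, -2.81955171e+01,
        1.27759823e-02,  4.95761502e-03,  8.65871982e-06]), 'tcp_pos': array([ 0.15100344, -0.65747704,  0.3030305 ]), 'orientation': array([-7.91987046e-04,  9.93635095e-01,  1.12643878e-01, -1.64289411e-04]), 'force': array([-0.93793807, -0.59636792,  0.45480466]), 'torque': array([ 0.00025192,  0.03076309, -0.05345387]), 'gripper_force': 0.0, 'opening': 0.08504710351916728}
```

View pics/scene0.png

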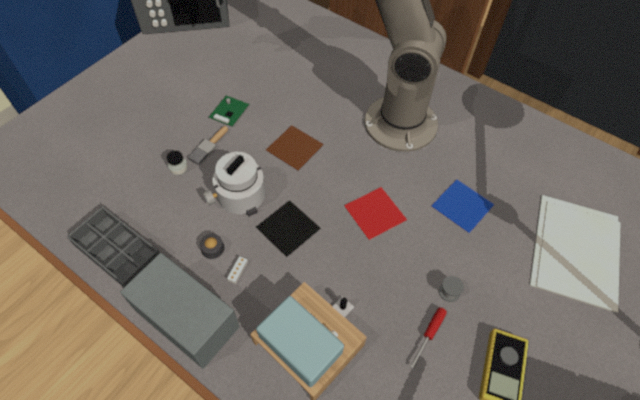

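View pics/top0.png

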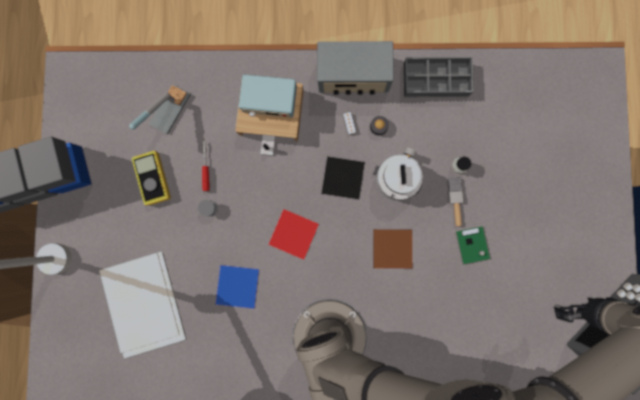

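The scene shows the pot at top-view px (400,177) with the capped bar near (403,174). The black mat is at (343,178), the rack at (270,110) and the knob at (267,148). Of the four mat-shaped squares, black (343,178), red (294,234), blue (238,287) and brown (392,249), only the black one fits. I'll enlarge this area to confirm.

```bash
python3 - <<'E'
from h import *
p=cv2.imread("pics/top0.png"); 
cv2.imwrite("pics/topc.png",cv2.resize(p[60:220,220:430],None,fx=3.75,fy=3.75,interpolation=cv2.INTER_CUBIC))
p=cv2.imread("pics/scene0.png"); a=cv2.resize(p[140:260,190:330],None,fx=5,fy=5,interpolation=cv2.INTER_CUBIC)
cv2.imwrite("pics/scc.png",a)
c=cal("top"); d=np.load("pics/top0.npy"); P=cloud(d,c)
# mat
h=cv2.imread("pics/top0.png").max(2)
m=np.zeros((400,640),np.uint8); m[150:205,315:372]=(h[150:205,315:372]<60)
pts=np.argwhere(m)[:,::-1].astype(np.float32); r=cv2.minAreaRect(pts); print("mat",r,ray("top",r[0],0.003,c))
print([ray("top",b,.003,c).round(3) for b in cv2.boxPoints(r)])
for nm in("top","scene"):
    P=cloud(np.load(f"pics/{nm}0.npy"),cal(nm)); z=P[...,2]; near=np.hypot(P[...,0]-.53,P[...,1]+.2)<.2
    cc=near&(z>.105)&(z<.2); Q=P[cc]; print(nm,"cap",len(Q),np.median(Q,0),Q.min(0),Q.max(0),np.percentile(Q[:,2],[5,50,95]))
    bar=near&(z>.137)&(z<.2); Q=P[bar]; print("bar",len(Q),Q.mean(0),Q.max(0)-Q.min(0))
E
```

```text
mat ((342.7630310058594, 177.54046630859375), (36.7978401184082, 36.417701721191406), 8.746162414550781) [ 0.52254946 -0.04439297  0.003     ]
[array([0.471, 0.026, 0.003]), array([0.593, 0.008, 0.003]), array([ 0.574, -0.115,  0.003]), array([ 0.453, -0.096,  0.003])]
top cap 1029 [ 0.51529331 -0.22203843  0.12508746] [ 0.46130759 -0.27969158  0.105139  ] [ 0.56897379 -0.1705906   0.15446437] [0.11983365 0.12508746 0.14841216]
bar 105 [ 0.5158474  -0.22421249  0.14772952] [0.05996091 0.01698418 0.01635918]
scene cap 1224 [ 0.52342942 -0.21691474  0.12587634] [ 0.46168474 -0.27940805  0.10512129] [ 0.57280957 -0.16919934  0.1539468 ] [0.11083157 0.12587634 0.14877386]
bar 146 [ 0.5194631  -0.22217784  0.14704849] [0.06143186 0.0175236  0.01693687]
```

View pics/topc.png

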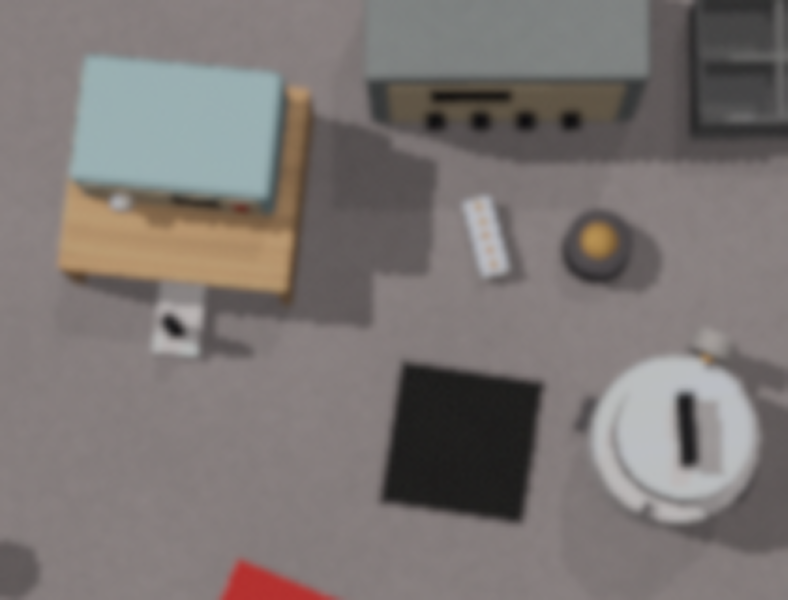

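View pics/scc.png

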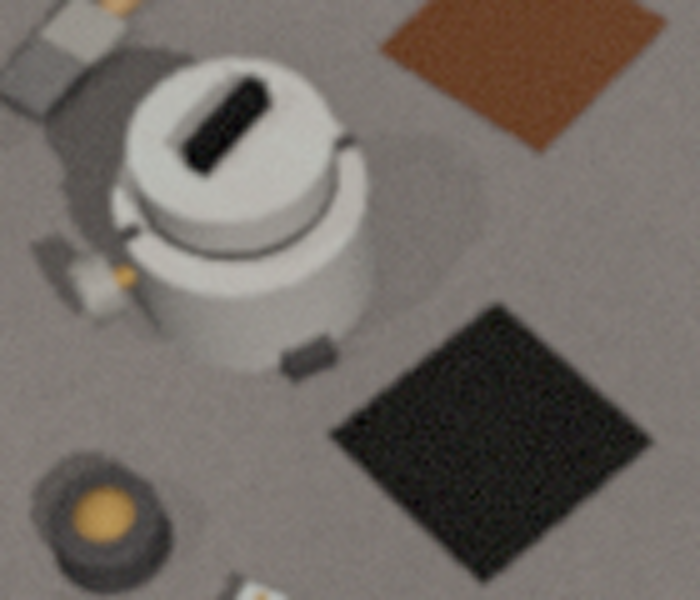

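The crops confirm the black mat. The shelf's front edge runs topc (60,268)–(292,292). The pot's ridges are at topc (648,510) and (707,357), and at scene crop (130,233) and (346,142). The gauge is at topc (710,345), which gives the +x side.

```bash
python3 - <<'E'
from h import *
ct,cs=cal("top"),cal("scene")
T=lambda x,y,z:ray("top",(220+x/3.75,60+y/3.75),z,ct)
S=lambda x,y,z:ray("scene",(190+x/5,140+y/5),z,cs)
for a,b in((T(648,510,.08),T(707,357,.08)),(S(346,142,.08),S(130,233,.08))):
    print("ridge",a.round(4),b.round(4),np.degrees(np.arctan2(*(b-a)[1::-1])),(a+b)/2,np.linalg.norm(b-a))
a,b=T(60,268,.066),T(292,292,.066); print("shelf",a,b,(a+b)/2,np.linalg.norm(a-b),np.degrees(np.arctan2(*(a-b)[1::-1]))-90)
for nm,c in(("top",ct),("scene",cs)):
    P=cloud(np.load(f"pics/{nm}0.npy"),c); z=P[...,2]
    g=cv2.imread(f"pics/{nm}0.png").max(2)
    near=np.hypot(P[...,0]-.516,P[...,1]+.223)<.045
    for lab,m in(("depth",near&(z>.14)),("dark",near&(z>.115)&(g<70))):
        Q=P[m][:,:2]; r=cv2.minAreaRect(Q.astype(np.float32)); w=np.linalg.eigh(np.cov(Q.T))[1][:,1]
        print(nm,lab,len(Q),Q.mean(0),r,np.degrees(np.arctan2(w[1],w[0]))%180)
    disc=np.hypot(P[...,0]-.516,P[...,1]+.223)<.065; disc&=(z>.118)&(z<.136)
    print("disc",cv2.minEnclosingCircle(P[disc][:,:2].astype(np.float32)))
    k=(z>.035)&(z<.065)&(abs(P[...,0]-.6)<.06)&(abs(P[...,1]-.16)<.06)&(g<80)
    Q=P[k]; print("knob",len(Q),Q.mean(0) if len(Q) else 0, Q.min(0),Q.max(0))
    sh=(abs(z-.066)<.006)&(abs(P[...,0]-.75)<.2)&(abs(P[...,1]-.16)<.2)
    Q=P[sh][:,:2]; r=cv2.minAreaRect(Q.astype(np.float32)); print("shelf",r,cv2.boxPoints(r))
E
```

```text
ridge [ 0.4546 -0.2011  0.08  ] [ 0.5846 -0.2522  0.08  ] -21.432505868729447 [ 0.51960301 -0.22666049  0.08      ] 0.1397414054254746
ridge [ 0.4574 -0.1977  0.08  ] [ 0.5767 -0.2504  0.08  ] -23.81958109647753 [ 0.51705092 -0.22405743  0.08      ] 0.13048878599023872
shelf [0.66610587 0.30404997 0.066     ] [0.64443664 0.10192416 0.066     ] [0.65527126 0.20298707 0.066     ] 0.20328403401349646 -6.119117088043765
top depth 100 [ 0.51609737 -0.22445644] ((0.5161332488059998, -0.22449401021003723), (0.059995073825120926, 0.014579588547348976), 4.194143295288086) 3.759583685252096
top dark 59 [ 0.5155014  -0.22261561] ((0.514039158821106, -0.22229336202144623), (0.05187449976801872, 0.010307393968105316), 2.571100950241089) 3.566819325444982
disc ((0.5164384245872498, -0.2247484177350998), 0.05521995574235916)
knob 15 [0.61866771 0.20846228 0.05342171] [0.61346809 0.20206393 0.04387713] [0.62440038 0.21398148 0.05877305]
shelf ((0.7394464015960693, 0.13484099507331848), (0.328507661819458, 0.18280433118343353), 83.94083404541016) [[ 0.631217   -0.01884723]
 [ 0.8130001  -0.03814322]
 [ 0.8476758   0.28852922]
 [ 0.6658927   0.3078252 ]]
scene depth 133 [ 0.5194327  -0.22240055] ((0.5174850821495056, -0.22352692484855652), (0.06147238612174988, 0.016101378947496414), 1.8612128496170044) 3.786016210284032
scene dark 138 [ 0.52161019 -0.22087179] ((0.5194970369338989, -0.2220713198184967), (0.05725356563925743, 0.012753250077366829), 2.9445619583129883) 2.92001059326455
disc ((0.5173909068107605, -0.22444550693035126), 0.05690515786409378)
knob 47 [0.62547325 0.21257492 0.05112171] [0.61623887 0.20484955 0.03564166] [0.63090654 0.21922577 0.06056691]
shelf ((0.8190996646881104, 0.16367597877979279), (0.24723593890666962, 0.40028032660484314), 63.818782806396484) [[ 0.5849516   0.141045  ]
 [ 0.94416434 -0.03556335]
 [ 1.0532477   0.18630695]
 [ 0.694035    0.3629153 ]]
```

```bash
python3 - <<'E'
from h import *
env.grip(.05,30)
for h_ in(.40,.30): env.reach([.517,-.2245,h_],q(np.radians(-86.5)))
p,d,c=snap("wrist","w1"); P=cloud(d,c); z=P[...,2]
m=(z>.119)&(z<.132)&(d>0); Q=P[m]; print(len(Q),np.median(Q,0),cv2.minEnclosingCircle(Q[:,:2].astype(np.float32)))
b=(z>.140)&(z<.16)&(np.hypot(P[...,0]-.517,P[...,1]+.2245)<.05); Q=P[b]; r=cv2.minAreaRect(Q[:,:2].astype(np.float32)); print(len(Q),np.median(Q,0),r)
print(env.get_state()["qpos"],env.get_state()["time"],env.get_state()["tcp_pos"],-c[1].T@c[2])
for y in(-112.5,-22.5,0): print(kin.inverse_kinematics([.517,-.2245,.2],q(np.radians(y))))
E
```

```text
12879 [ 0.5224328  -0.22212446  0.12512824] ((0.5178593993186951, -0.2231057584285736), 0.055431146174669266)
1545 [ 0.52116039 -0.22282247  0.14898565] ((0.5185085535049438, -0.22279392182826996), (0.059700656682252884, 0.013794145546853542), 3.7235844135284424)
[ 0.50245806  0.31130947 -0.2493348   1.81346055  0.08876288  1.02496369
 -1.29181297] 3.1417 [ 0.51798506 -0.2252587   0.30180804] [ 0.58730891 -0.22039647  0.37042379]
[ 0.42964511  0.4241662  -0.16475663  1.91036702  0.09295034  0.81431012
 -1.74813169]
[ 0.63433881  0.45282125 -0.42584479  1.89606888  0.24438622  0.84343853
 -0.30995748]
[ 0.69157422  0.4656993  -0.50045468  1.89217716  0.28951587  0.85522933
  0.04405109]
```

View pics/w1.png

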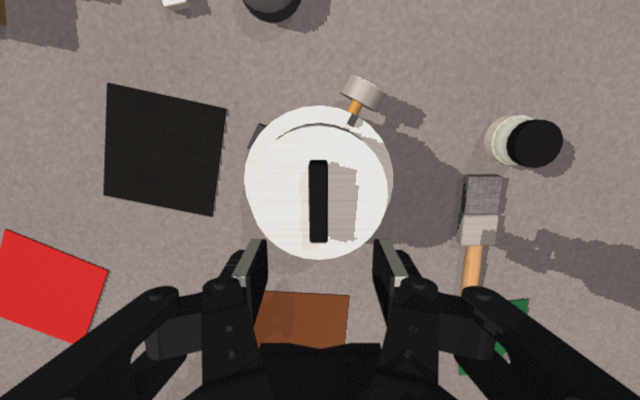

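The wrist view shows the bar at (318,160)–(318,242), the +x ridge at (352,118) and the gauge at (363,92). Next I refine the pot angle, grip the bar and turn to the first stop.

```bash
cat >> h.py <<'E'
def turn(pos,a0,a1,step=5.0):
    n=max(1,int(np.ceil(abs(a1-a0)/step)))
    for a in np.linspace(a0,a1,n+1)[1:]:
        env.reach(pos,q(np.radians(a)))
def st(l=""):
    s=env.get_state(); o=s["orientation"]; m=R.from_quat([o[1],o[2],o[3],o[0]]).as_matrix()
    print(l,"t%.1f"%s["time"],s["tcp_pos"].round(4),"yaw %.1f"%np.degrees(np.arctan2(m[1,1],m[0,1])),"F",s["force"].round(1),"Mz %.2f"%s["torque"][2],"op %.4f"%s["opening"],"g %.0f"%s["gripper_force"])
E
python3 - <<'E'
from h import *
C=np.array([.518,-.223])
c=cal("wrist")
for uv,z in(((352,118),.081),((363,92),.06)):
    w=ray("wrist",uv,z,c)[:2]-C; print(w,np.hypot(*w),np.degrees(np.arctan2(w[1],w[0])))
env.reach([*C,.25],q(np.radians(-86.4)))
env.movel([*C,.203],.08,stop_force=8); st("down")
env.grip(0.0,60); st("grip")
turn([*C,.203],-86.4,-78.4,4); st("turn8")
E
```

```text
[ 0.06233292 -0.02640228] 0.06769396682045688 -22.956003920791268
[ 0.0856527  -0.03660211] 0.0931455824537827 -23.1385512348232
down t4.2 [ 0.5182 -0.223   0.203 ] yaw -86.4 F [ 0.5 -0.7  0.3] Mz 0.01 op 0.0501 g 0
grip t4.6 [ 0.5183 -0.2232  0.2036] yaw -86.4 F [-0.8  0.7  3.6] Mz 0.03 op 0.0125 g 62
turn8 t5.1 [ 0.5183 -0.2231  0.2032] yaw -78.5 F [0.8 0.1 4.3] Mz 0.19 op 0.0124 g 62
```

```bash
python3 - <<'E'
from h import *
pos=[.518,-.223,.203]; a=-78.5
while a<-64:
    b=a+2; turn(pos,a,b); a=b; m=env.get_state()["torque"][2]; st(a)
    if abs(m)>.8: break
E
```

```text
-76.5 t5.4 [ 0.5182 -0.2231  0.2031] yaw -76.6 F [ 0.6 -0.9  3.9] Mz -0.02 op 0.0128 g 62
-74.5 t5.6 [ 0.5181 -0.223   0.203 ] yaw -74.6 F [0.9 0.8 4. ] Mz -0.02 op 0.0122 g 62
-72.5 t5.9 [ 0.518 -0.223  0.203] yaw -72.6 F [ 0.1 -0.6  4. ] Mz -0.00 op 0.0123 g 62
-70.5 t6.1 [ 0.518  -0.2231  0.203 ] yaw -70.6 F [ 0.1 -0.5  3.7] Mz -0.08 op 0.0128 g 62
-68.5 t6.4 [ 0.5182 -0.2234  0.2031] yaw -68.7 F [ 2.4 -1.7  2.9] Mz -0.68 op 0.0123 g 62
-66.5 t6.6 [ 0.5182 -0.2234  0.2031] yaw -66.7 F [ 2.3 -2.   3.3] Mz -1.44 op 0.0128 g 69
```

```bash
python3 - <<'E'
from h import *
turn([.518,-.223,.203],-66.5,-68.3); env.dwell(.3); st("stop")
env.movel([.518,-.223,.1954],.02,stop_force=30); env.dwell(.3); st("pressed")
a=-68.3; pos=[.518,-.223,.1954]
while a<-24:
    b=a+4; turn(pos,a,b,4); a=b; st(a)
    if abs(env.get_state()["torque"][2])>1.5: break
E
```

```text
stop t7.2 [ 0.5182 -0.2233  0.2031] yaw -68.3 F [ 3.8 -3.4  2.1] Mz -0.81 op 0.0124 g 62
pressed t8.0 [ 0.5182 -0.2231  0.1963] yaw -68.2 F [ 1.2 -3.5  8.4] Mz -0.35 op 0.0125 g 63
-64.3 t8.2 [ 0.5181 -0.2226  0.1961] yaw -64.1 F [ 0.5 -3.1  9.2] Mz -0.01 op 0.0126 g 63
-60.3 t8.5 [ 0.5181 -0.2223  0.1961] yaw -60.1 F [-0.3 -0.9  9.7] Mz -0.02 op 0.0128 g 63
-56.3 t8.8 [ 0.518  -0.2221  0.1961] yaw -56.1 F [ 0.3 -0.6  9.5] Mz -0.02 op 0.0123 g 63
-52.3 t9.0 [ 0.5181 -0.222   0.1961] yaw -52.1 F [-0.2 -1.2 10.3] Mz 0.06 op 0.0126 g 63
-48.3 t9.2 [ 0.518  -0.2219  0.196 ] yaw -48.1 F [ 0.3 -0.8 10. ] Mz -0.04 op 0.0124 g 63
-44.3 t9.5 [ 0.518  -0.2219  0.1961] yaw -44.1 F [-0.6 -0.4  9.9] Mz -0.04 op 0.0128 g 63
-40.3 t9.8 [ 0.518  -0.2219  0.196 ] yaw -40.1 F [-0.1  0.3  9.9] Mz -0.05 op 0.0127 g 63
-36.3 t10.0 [ 0.518  -0.2218  0.196 ] yaw -36.1 F [-0.5 -0.8  9.6] Mz 0.04 op 0.0129 g 63
-32.3 t10.2 [ 0.5181 -0.2218  0.1961] yaw -32.1 F [ 0.2 -0.7  9.7] Mz -0.01 op 0.0126 g 63
-28.299999999999997 t10.5 [ 0.518  -0.2218  0.196 ] yaw -28.1 F [ 0.3  0.3 10.3] Mz -0.01 op 0.0124 g 63
-24.299999999999997 t10.8 [ 0.518  -0.2218  0.196 ] yaw -24.1 F [-0.1 -0.4  8.4] Mz -0.01 op 0.0123 g 63
-20.299999999999997 t11.0 [ 0.5181 -0.2218  0.1961] yaw -20.1 F [-1.1 -1.1  9.9] Mz -0.02 op 0.0123 g 63
```

```bash
python3 - <<'E'
from h import *
C=[.518,-.223]; turn([*C,.1956],-20.3,-22.9); env.dwell(.1)
env.movel([*C,.208],.04); st("risen")
env.movel([*C,.30],.1); st("up")
env.movel([.5225,-.0444,.30],.15); 
env.movel([.5225,-.0444,.13],.12); st("over"); 
print(env.movel([.5225,-.0444,.107],.02,stop_force=5)); st("down")
env.grip(.05); env.dwell(.3); st("open")
env.movel([.5225,-.0444,.30],.15); 
p,d,c=snap("wrist","w2"); P=cloud(d,c); z=P[...,2]
b=(z>.049)&(z<.065)&(np.hypot(P[...,0]-.5225,P[...,1]+.0444)<.045); Q=P[b]; print(len(Q),np.median(Q,0),cv2.minAreaRect(Q[:,:2].astype(np.float32)))
p,d,c=snap("top","t2")
E
```

```text
risen t11.8 [ 0.5175 -0.2221  0.2074] yaw -22.8 F [1.6 0.7 0.1] Mz 0.01 op 0.0127 g 61
up t12.9 [ 0.5175 -0.2229  0.2992] yaw -22.9 F [ 0.  -0.4 -2.4] Mz -0.03 op 0.0128 g 61
over t15.8 [ 0.523  -0.0444  0.1307] yaw -22.9 F [-1.4  0.7 -2.1] Mz 0.01 op 0.0127 g 61
True
down t16.6 [ 0.5224 -0.0444  0.1116] yaw -22.9 F [-0.   0.4  5.3] Mz -0.02 op 0.0125 g 62
open t17.4 [ 0.5215 -0.0445  0.1109] yaw -22.9 F [-0.5 -0.3  0.2] Mz -0.04 op 0.0497 g 0
824 [ 0.52308849 -0.04336201  0.05697418] ((0.5228021740913391, -0.044396717101335526), (0.05936330556869507, 0.013285048305988312), 66.86495208740234)
```

View pics/w2.png

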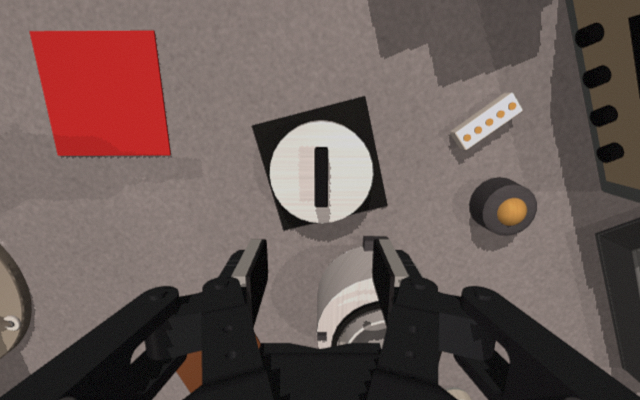

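The cap is upright and centred on the mat, bar at (321,177). Next is the sled knob.

```bash
python3 - <<'E'
from h import *
Y=np.radians(-96.1); K0=np.array([.6205,.2067])
env.reach([*K0,.32],q(Y)); env.dwell(.1)
p,d,c=snap("wrist","w3"); P=cloud(d,c); z=P[...,2]
m=(z>.048)&(z<.06)&(np.hypot(P[...,0]-K0[0],P[...,1]-K0[1])<.025); Q=P[m]; print(len(Q),np.median(Q,0),cv2.minEnclosingCircle(Q[:,:2].astype(np.float32)))
st(); print(kin.inverse_kinematics([.43,.227,.093],q(Y)))
E
```

```text
219 [0.62399316 0.21337577 0.05486654] ((0.6236123442649841, 0.21353760361671448), 0.008680008351802826)
 t20.5 [0.6207 0.2055 0.32  ] yaw -96.2 F [ 0.6  0.3 -0.2] Mz -0.01 op 0.0502 g 0
[-0.28850108  0.52629489 -0.39704265  2.12881955  0.37867854  0.55322294
 -2.64001108]
```

View pics/w3.png

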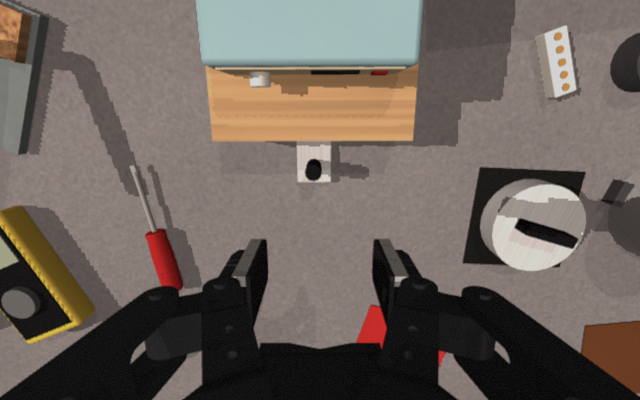

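```bash
python3 - <<'E'
from h import *
c=cal("wrist"); a,b=ray("wrist",(213,141),.066,c),ray("wrist",(414,141),.066,c); ang=np.degrees(np.arctan2(*(a-b)[1::-1]))-90
print(a,b,(a+b)/2,np.linalg.norm(a-b),ang)
Y=np.radians(-96.1); K=np.array([.6236,.2133]); th=np.radians(-6.2); o=-np.array([np.cos(th),np.sin(th)])
print((((a+b)/2)[:2]-K)@-o)
env.movel([*K,.16],.15,rot=q(Y)); print(env.movel([*K,.093],.08,stop_force=8)); st("dn")
env.grip(0,40); st("grip")
for s in(.05,.10,.15,.19):
    try: r=env.movel([*(K+o*s),.093],.1,stop_force=15); st((s,r))
    except env.PlanningError as e: print(e); break
    if r: break
E
```

```text
[0.66866188 0.30847227 0.066     ] [0.64710413 0.10886568 0.066     ] [0.65788301 0.20866898 0.066     ] 0.20076734693347992 -6.164122123507084
0.03458263020032533
False
dn t22.7 [0.624  0.2135 0.0935] yaw -96.1 F [-0.5 -0.7 -0.2] Mz -0.05 op 0.0502 g 0
grip t23.1 [0.6238 0.2125 0.0937] yaw -96.1 F [-1.3 -2.9  5.4] Mz 0.04 op 0.0167 g 39
(0.05, False) t23.8 [0.5731 0.2179 0.0936] yaw -96.1 F [-2.  -4.6  7.3] Mz 0.06 op 0.0168 g 40
(0.1, False) t24.4 [0.5232 0.2232 0.0936] yaw -96.1 F [-1.8 -4.4 10. ] Mz 0.06 op 0.0171 g 40
(0.15, False) t25.1 [0.4734 0.2284 0.0936] yaw -96.1 F [-2.5 -5.6 11.9] Mz 0.00 op 0.0170 g 40
(0.19, True) t25.5 [0.4347 0.2323 0.0936] yaw -96.1 F [ 0.  -0.3  3.2] Mz 0.02 op 0.0167 g 41
```

```bash
python3 - <<'E'
from h import *
env.grip(.05); s=env.get_state()["tcp_pos"]
env.movel([s[0],s[1],.2],.15); st("up")
th=np.radians(-6.2); E=np.array([.6579,.2087]); x=np.array([np.cos(th),np.sin(th)]); T=E-.11*x
env.reach([*(T-.05*x),.33],q(np.radians(83.9))); env.dwell(.1)
p,d,c=snap("wrist","w4"); P=cloud(d,c); z=P[...,2]
m=((z>.03)&(z<.046)&(np.hypot(P[...,0]-T[0],P[...,1]-T[1])<.12)).astype(np.uint8)
n,l,stt,_=cv2.connectedComponentsWithStats(m)
for i in range(1,n):
    if stt[i,4]>60: Q=P[l==i]; print(stt[i],np.median(Q,0).round(4),cv2.minEnclosingCircle(Q[:,:2].astype(np.float32)))
st()
E
```

```text
up t26.8 [0.4345 0.2312 0.1993] yaw -96.2 F [ 0.9  0.  -0.9] Mz 0.01 op 0.0500 g 0
[342 168  23  24 413] [0.5162 0.2639 0.038 ] ((0.517497718334198, 0.2642432749271393), 0.01389362383633852)
[274 223  22  23 384] [0.5749 0.1755 0.0379] ((0.5764918327331543, 0.17533186078071594), 0.013622136786580086)
[309 225  22  23 380] [0.582  0.2176 0.0379] ((0.5834264755249023, 0.21746069192886353), 0.013772450387477875)
 t29.5 [0.4987 0.226  0.3299] yaw 83.9 F [ 0.1  0.2 -0.7] Mz 0.00 op 0.0497 g 0
```

View pics/w4.png

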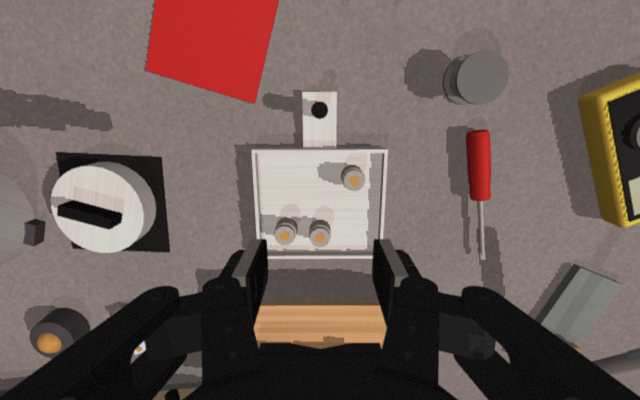

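The tray shows three housings at (352,180), (285,235) and (320,235), all with tops at 38 mm. Before planning the lowering I check the finger profile against the 80 mm mouth.

```bash
python3 - <<'E'
from h import *
for op in(.028,.034):
    env.grip(op,40); env.dwell(.1); s=env.get_state(); c=cal("wrist"); p,d=camera("wrist")
    P=cloud(d,c); o=s["orientation"]; m=R.from_quat([o[1],o[2],o[3],o[0]]).as_matrix()
    L=(P-s["tcp_pos"])@m; k=(d>0)&(L[...,2]<.1)&(L[...,2]>-.02)&(abs(L[...,1])<.09)&(abs(L[...,0])<.06); Q=L[k]
    print(s["opening"])
    for z in np.arange(-.02,.095,.008):
        w=Q[(Q[:,2]>=z)&(Q[:,2]<z+.008)]
        if len(w)>5: print("z%.3f n%d y[%.3f %.3f] |y|min %.3f x[%.3f %.3f]"%(z,len(w),*np.percentile(w[:,1],[1,99]),abs(w[:,1]).min(),*np.percentile(w[:,0],[1,99])))
E
```

```text
0.028218064880455095
z-0.020 n9466 y[-0.062 0.063] |y|min 0.000 x[0.008 0.018]
z-0.012 n10838 y[-0.058 0.060] |y|min 0.000 x[-0.003 0.017]
z-0.004 n8138 y[-0.055 0.056] |y|min 0.000 x[-0.011 0.016]
z0.004 n4509 y[-0.051 0.053] |y|min 0.011 x[-0.013 0.016]
z0.012 n7262 y[-0.048 0.049] |y|min 0.013 x[-0.013 0.012]
z0.020 n2412 y[-0.045 0.046] |y|min 0.014 x[-0.009 0.013]
z0.028 n1340 y[-0.033 0.034] |y|min 0.013 x[-0.012 0.012]
z0.036 n697 y[-0.026 0.027] |y|min 0.013 x[-0.012 0.010]
z0.044 n758 y[-0.026 0.028] |y|min 0.013 x[-0.011 0.010]
z0.052 n647 y[-0.026 0.028] |y|min 0.013 x[-0.011 0.010]
z0.060 n493 y[-0.026 0.027] |y|min 0.013 x[-0.012 0.010]
z0.068 n63 y[-0.019 0.020] |y|min 0.013 x[-0.006 0.010]
0.034216185205893125
z-0.020 n9370 y[-0.062 0.064] |y|min 0.000 x[0.007 0.018]
z-0.012 n10850 y[-0.059 0.060] |y|min 0.000 x[-0.002 0.016]
z-0.004 n7877 y[-0.056 0.057] |y|min 0.000 x[-0.011 0.016]
z0.004 n4411 y[-0.053 0.054] |y|min 0.014 x[-0.013 0.016]
z0.012 n7474 y[-0.050 0.051] |y|min 0.016 x[-0.013 0.012]
z0.020 n2279 y[-0.047 0.048] |y|min 0.017 x[-0.003 0.013]
z0.028 n1335 y[-0.035 0.037] |y|min 0.016 x[-0.012 0.012]
z0.036 n749 y[-0.029 0.031] |y|min 0.016 x[-0.011 0.010]
z0.044 n818 y[-0.030 0.031] |y|min 0.016 x[-0.012 0.010]
z0.052 n677 y[-0.029 0.031] |y|min 0.016 x[-0.012 0.010]
z0.060 n478 y[-0.028 0.030] |y|min 0.016 x[-0.012 0.010]
z0.068 n72 y[-0.016 0.020] |y|min 0.016 x[-0.011 0.009]
```

```bash
cat >> h.py <<'E'
th=np.radians(-6.2); E=np.array([.6579,.2087]); rx=np.array([np.cos(th),np.sin(th)]); T=E-.11*rx; POT=np.array([.518,-.223])
xt=lambda deg: np.array([-np.sin(np.radians(deg)),np.cos(np.radians(deg))])
def look_tray():
    env.reach([*(T+.05*xt(-6.2)),.33],q(np.radians(-6.2))); env.dwell(.15)
    c=cal("wrist"); p,d=camera("wrist"); P=cloud(d,c); z=P[...,2]
    m=((z>.03)&(z<.046)&(np.hypot(P[...,0]-T[0],P[...,1]-T[1])<.12)).astype(np.uint8)
    n,l,s,_=cv2.connectedComponentsWithStats(m); out=[]
    for i in range(1,n):
        if s[i,4]>60:
            cc,r=cv2.minEnclosingCircle(P[l==i][:,:2].astype(np.float32)); out.append(np.array(cc)); print("part",np.round(cc,4),round(r,4))
    return out,p
def pick(c,sh=.0055):
    g=c-sh*xt(-6.2); env.grip(.044,40); o=q(np.radians(-6.2))
    env.reach([*g,.16],o); print(env.movel([*g,.098],.08,stop_force=8)); st("at")
    env.grip(0,40); st("grip"); env.movel([*g,.25],.2); st("up")
def put(psi,rg=.0115):
    g=POT+rg*xt(psi); o=q(np.radians(psi)); env.reach([*g,.26],o); st("over")
    env.dwell(.2); print(env.movel([*g,.148],.08,stop_force=8)); st("in")
    env.grip(.034); env.dwell(.3); env.movel([*g,.26],.2)
E
python3 - <<'E'
from h import *
for psi in(-120,0,120): print(kin.inverse_kinematics([*POT,.148],q(np.radians(psi))))
ps,p=look_tray()
a=min(ps,key=lambda v:v[0]); pick(a)
E
```

```text
[-0.18553042  0.5797501   0.64042175  1.98177987 -0.50549186  0.74230143
 -1.33519889]
[ 0.90836535  0.63412052 -0.81170051  1.90753964  0.60196557  0.86182419
 -0.21622011]
[ 1.08427037  0.77793341 -1.09793608  1.89728633  0.82929235  1.01076423
  1.70505823]
part [0.517  0.2642] 0.0137
part [0.5833 0.2181] 0.0136
part [0.4368 0.2349] 0.0084
part [0.5758 0.1759] 0.0135
False
at t33.9 [0.4364 0.2297 0.0983] yaw -6.2 F [0.4 0.8 1. ] Mz -0.02 op 0.0442 g 0
grip t34.2 [0.4364 0.2296 0.0986] yaw -6.2 F [-1.4 -0.9  5.9] Mz -0.03 op 0.0166 g 39
up t35.1 [0.4358 0.2288 0.2489] yaw -6.2 F [ 0.1 -0.3 -0.4] Mz 0.06 op -0.0001 g 0
```

That pick took the knob by mistake. It only slipped off it, so no harm. I'll filter by radius and pick the real housings.

```bash
sed -i 's/cc,r=cv2.minEnc\(.*\); out.append/cc,r=cv2.minEnc\1\n            if r>.011: out.append/' h.py; python3 - <<'E'
from h import *
ps,p=look_tray(); assert len(ps)==3
a=min(ps,key=lambda v:v[0]); print(a); pick(a)
if env.get_state()["opening"]>.02: 
    put(-120); p,d,c=snap("wrist","w5"); cv2.imwrite("pics/w5.png",p)
E
```

```text
part [0.5173 0.2644] 0.0138
part [0.5833 0.2178] 0.0138
part [0.5757 0.1758] 0.0135
[0.51725852 0.26440626]
False
at t38.1 [0.5169 0.2592 0.0983] yaw -6.2 F [ 0.7  0.7 -0.1] Mz 0.01 op 0.0438 g 0
grip t38.4 [0.517  0.2592 0.0988] yaw -6.2 F [-0.3 -0.   5.6] Mz -0.01 op 0.0263 g 39
up t39.3 [0.5161 0.2582 0.2487] yaw -6.2 F [-0.7 -1.5 -1.2] Mz 0.05 op 0.0258 g 39
over t41.1 [ 0.5286 -0.2271  0.2599] yaw -119.8 F [-0.3 -0.2 -0.8] Mz -0.05 op 0.0260 g 39
False
in t42.9 [ 0.5283 -0.2289  0.1485] yaw -120.0 F [ 0.2 -0.8 -0.4] Mz -0.00 op 0.0262 g 39
```

View pics/w5.png

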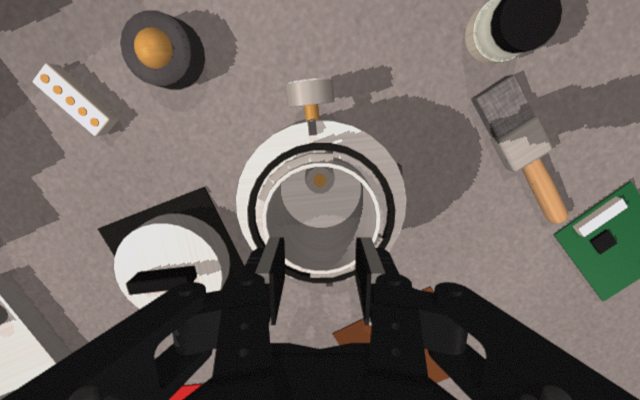

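Housing 1 stands in the pot at (320,182). Now the other two.

```bash
python3 - <<'E'
from h import *
for psi,n in((0,2),(120,1)):
    ps,p=look_tray()
    if len(ps)!=n: print("count",len(ps)); break
    a=max(ps,key=lambda v:v[1]); pick(a)
    if env.get_state()["opening"]<.02: print("missed"); break
    put(psi)
p,d,c=snap("wrist","w6"); cs=cal("scene"); s,d=camera("scene")
k,_=look_tray()[0],0
x=cv2.resize(p[80:330,200:460],(624,600)); cv2.imwrite("pics/w6c.png",x)
p,d,c=snap("wrist","w7")
E
```

```text
part [0.5832 0.2177] 0.0137
part [0.576 0.175] 0.0136
False
at t48.1 [0.5828 0.2125 0.0984] yaw -6.2 F [ 0.4 -0.   0.5] Mz -0.02 op 0.0435 g 0
grip t48.4 [0.583  0.2124 0.0988] yaw -6.2 F [-0.7 -0.4  5.6] Mz -0.02 op 0.0262 g 39
up t49.3 [0.582  0.2115 0.2486] yaw -6.2 F [-0.3  0.  -2.2] Mz -0.03 op 0.0263 g 39
over t50.9 [ 0.5186 -0.21    0.2601] yaw 0.1 F [-0.7  0.4 -0.3] Mz -0.00 op 0.0262 g 39
False
in t52.7 [ 0.5183 -0.2116  0.1485] yaw -0.0 F [ 1.2  0.6 -0.9] Mz 0.01 op 0.0263 g 39
part [0.5761 0.1753] 0.0138
False
at t57.9 [0.5757 0.1701 0.0983] yaw -6.2 F [ 0.6 -0.3  0.2] Mz 0.04 op 0.0440 g 0
grip t58.2 [0.5759 0.17   0.0988] yaw -6.2 F [-1.5 -0.5  5.5] Mz 0.01 op 0.0262 g 39
up t59.1 [0.5749 0.1691 0.2487] yaw -6.2 F [-0.1  0.6 -1. ] Mz -0.00 op 0.0258 g 39
over t61.4 [ 0.5082 -0.2282  0.2599] yaw 120.0 F [ 0.4  0.3 -0.1] Mz -0.02 op 0.0261 g 39
False
in t63.1 [ 0.5083 -0.2288  0.1485] yaw 120.0 F [ 0.3  0.3 -0.6] Mz 0.01 op 0.0259 g 39
```

View pics/w6c.png

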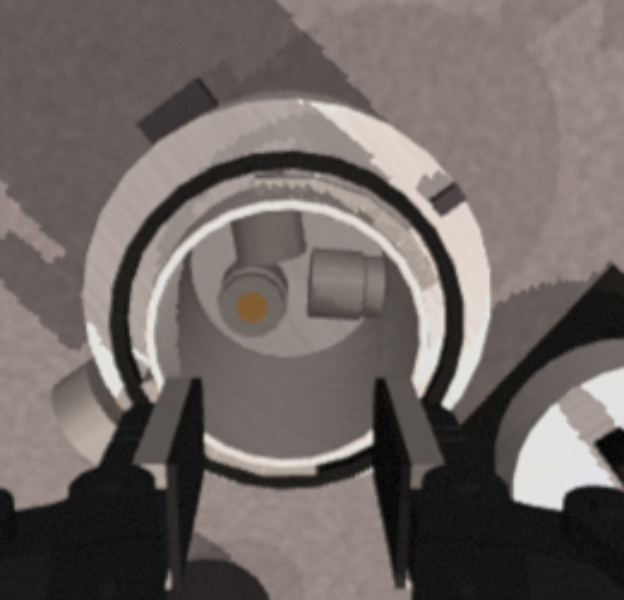

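View pics/w7.png

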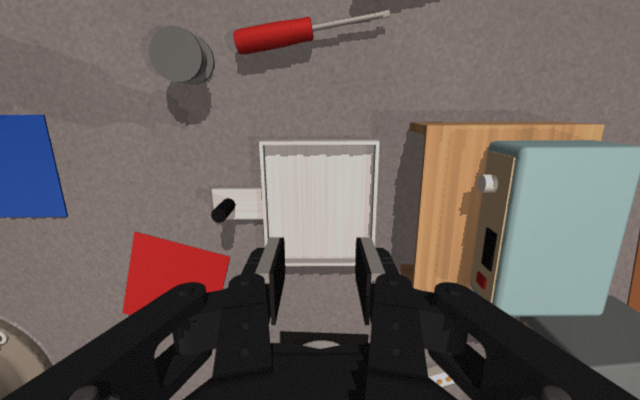

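All three housings are in the pot, one standing and two lying (w6c at (252,300), (270,235) and (345,285)). The tray is empty. Now I refit the cap.

```bash
python3 - <<'E'
from h import *
o=q(np.radians(-22.9)); M=[.5225,-.0444]
env.grip(.05,60); env.reach([*M,.25],o); env.dwell(.1)
c=cal("wrist"); p,d=camera("wrist"); P=cloud(d,c); z=P[...,2]
b=(z>.049)&(z<.065)&(np.hypot(P[...,0]-.5225,P[...,1]+.0444)<.045); Q=P[b]; print(np.median(Q,0),cv2.minAreaRect(Q[:,:2].astype(np.float32)))
env.movel([*M,.1114],.08,stop_force=8); st("at"); env.grip(0,60); st("grip")
env.movel([*M,.30],.15); env.movel([.518,-.2225,.30],.15); env.dwell(.1); env.movel([.518,-.2225,.225],.1); env.dwell(.1); st("over")
r=env.movel([.518,-.2225,.1954],.03,stop_force=25); env.dwell(.3); st(r)
E
```

```text
[ 0.52354315 -0.04267241  0.05691176] ((0.522632360458374, -0.044515177607536316), (0.059736281633377075, 0.013920373283326626), 67.64740753173828)
at t70.7 [ 0.5228 -0.0444  0.1118] yaw -22.9 F [0.2 0.6 0.1] Mz -0.05 op 0.0498 g 0
grip t71.1 [ 0.5227 -0.0444  0.1118] yaw -22.9 F [-1.5 -0.4  5.1] Mz -0.03 op 0.0124 g 60
over t74.9 [ 0.5185 -0.2226  0.2258] yaw -22.9 F [-0.   0.4 -2.6] Mz -0.05 op 0.0125 g 59
False t76.3 [ 0.5181 -0.2225  0.1962] yaw -22.9 F [-4.6  0.6 10. ] Mz -0.02 op 0.0130 g 60
```

```bash
python3 - <<'E'
from h import *
pos=[.518,-.2225,.1952]; a=-22.9
while a>-86:
    turn(pos,a,a-4,4); a-=4; m=env.get_state()["torque"][2]
    if abs(m)>.6: st(a)
    if abs(m)>2: break
st(a)
if a<-82:
    env.movel([.518,-.2225,.203],.02); env.dwell(.3); st("risen")
    pos[2]=.203
    while a>-116:
        turn(pos,a,a-2); a-=2; st(a)
        if abs(env.get_state()["torque"][2])>1: break
E
```

```text
-86.9 t80.6 [ 0.5198 -0.2227  0.1968] yaw -86.9 F [ 0.1 -0.1  9. ] Mz 0.04 op 0.0127 g 60
risen t81.4 [ 0.5183 -0.2225  0.2032] yaw -86.9 F [3.7 0.4 4. ] Mz 0.04 op 0.0127 g 61
-88.9 t81.7 [ 0.5176 -0.2224  0.2028] yaw -88.9 F [1.7 0.1 4.2] Mz -0.06 op 0.0129 g 61
-90.9 t81.9 [ 0.5174 -0.2224  0.2027] yaw -90.8 F [-0.1  0.6  4. ] Mz -0.00 op 0.0127 g 61
-92.9 t82.2 [ 0.5174 -0.2224  0.2027] yaw -92.8 F [-1.3 -0.1  4.4] Mz 0.06 op 0.0122 g 61
-94.9 t82.4 [ 0.5175 -0.2225  0.2028] yaw -94.8 F [-1.4  0.6  3.6] Mz -0.02 op 0.0127 g 61
-96.9 t82.7 [ 0.5177 -0.2225  0.2029] yaw -96.8 F [-1.1  0.6  4.2] Mz 0.03 op 0.0123 g 61
-98.9 t82.9 [ 0.5179 -0.2225  0.203 ] yaw -98.8 F [-0.9  0.6  4.4] Mz -0.06 op 0.0121 g 61
-100.9 t83.2 [ 0.5181 -0.2225  0.203 ] yaw -100.8 F [-0.2  0.3  3.5] Mz -0.04 op 0.0126 g 61
-102.9 t83.4 [ 0.5181 -0.2226  0.2031] yaw -102.8 F [ 0.3 -0.1  4.9] Mz 0.00 op 0.0123 g 61
-104.9 t83.7 [ 0.5181 -0.2225  0.2031] yaw -104.8 F [1.  0.4 4. ] Mz 0.01 op 0.0125 g 61
-106.9 t83.9 [ 0.5181 -0.2225  0.2031] yaw -106.8 F [-0.4  0.5  3.2] Mz -0.07 op 0.0126 g 61
-108.9 t84.2 [ 0.5181 -0.2225  0.203 ] yaw -108.8 F [-0.   0.7  4.6] Mz -0.03 op 0.0128 g 61
-110.9 t84.4 [ 0.5181 -0.2225  0.2031] yaw -110.8 F [0.4 0.2 4.2] Mz -0.01 op 0.0123 g 61
-112.9 t84.7 [ 0.5177 -0.223   0.203 ] yaw -112.8 F [-0.9 -2.9  3.7] Mz 0.21 op 0.0129 g 61
-114.9 t84.9 [ 0.5175 -0.2232  0.2029] yaw -114.8 F [-1.9 -4.4  5.1] Mz 0.89 op 0.0127 g 62
-116.9 t85.2 [ 0.5176 -0.2231  0.2029] yaw -116.7 F [-2.3 -4.4  4.6] Mz 1.37 op 0.0126 g 69
```

The end stop is reached. Release, check the cap, then push the sled home.

```bash
python3 - <<'E'
from h import *
turn([.518,-.2228,.203],-116.9,-113.2); env.grip(.05); env.dwell(.2); env.movel([.518,-.2228,.30],.15); env.dwell(.1); st()
c=cal("wrist"); p,d=camera("wrist"); P=cloud(d,c); z=P[...,2]
b=(z>.140)&(z<.16)&(np.hypot(P[...,0]-.518,P[...,1]+.223)<.05); Q=P[b]; print(len(Q),np.median(Q,0),cv2.minAreaRect(Q[:,:2].astype(np.float32)))
cv2.imwrite("pics/w8.png",p)
ps,_=look_tray(); print("left",len(ps)); K=np.array([.4355,.2335]); o=q(np.radians(-96.1))
env.reach([*K,.2],o); env.dwell(.1); print(env.movel([*K,.093],.08,stop_force=8)); st("at"); env.grip(0,40); st("grip")
for s in(.06,.12,.17): print(env.movel([*(K+rx*s),.093],.1,stop_force=15))
r=env.movel([*(K+rx*.2),.093],.04,stop_force=12); st(r)
E
```

```text
t87.0 [ 0.5173 -0.2226  0.2987] yaw -113.2 F [ 0.6  0.  -0.1] Mz -0.01 op 0.0498 g 0
1542 [ 0.52005388 -0.22263896  0.14900885] ((0.5179588794708252, -0.22157464921474457), (0.01352489460259676, 0.059634994715452194), 67.15479278564453)
left 0
False
at t92.0 [0.4358 0.2337 0.0935] yaw -96.1 F [ 0.3 -0.8  0.2] Mz -0.02 op 0.0499 g 0
grip t92.4 [0.4357 0.2323 0.0934] yaw -96.1 F [-1.1 -4.7  6. ] Mz 0.01 op 0.0169 g 39
False
False
False
True t95.1 [0.6246 0.2125 0.0935] yaw -96.1 F [-2.2 -0.8  7.6] Mz 0.01 op 0.0172 g 39
```

View pics/w8.png

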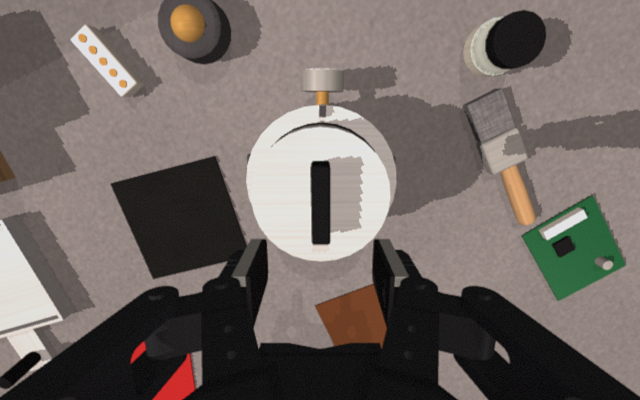

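The cap is locked: bar at (320,203), in line with the ridge and gauge at (322,110), top at 149 mm as at the start. The sled is home: TCP x is 0.6246, against 0.6238 when it was first gripped, and it stopped against the hard end. Release, retract and a final check.

```bash
python3 - <<'E'
from h import *
s=env.get_state()["tcp_pos"]; env.grip(.05); env.movel([s[0],s[1],.32],.15); env.dwell(.3); st()
c=cal("wrist"); p,d=camera("wrist"); P=cloud(d,c); z=P[...,2]
m=(z>.048)&(z<.06)&(np.hypot(P[...,0]-.6236,P[...,1]-.2133)<.04)&(p.max(2)<80); print(cv2.minEnclosingCircle(P[m][:,:2].astype(np.float32)))
snap("top","t9"); a=cv2.imread("pics/t9.png"); cv2.imwrite("pics/t9c.png",a[30:290,100:520])
E
```

```text
t97.5 [0.6246 0.2125 0.3196] yaw -96.1 F [ 0.3 -0.2  0.1] Mz -0.05 op 0.0500 g 0
((0.6231745481491089, 0.21290113031864166), 0.008136792108416557)
```

View pics/t9c.png

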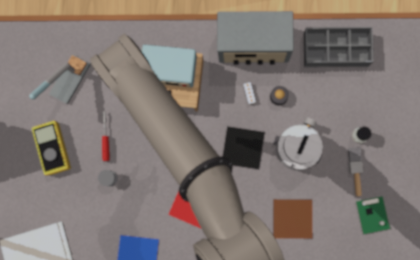

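The top view shows the cap on the pot at (302,146), the mat empty at (243,147), and the tools where they were. The knob is within 1 mm of its home position. Handing in.

```bash
python3 -c "
from h import *
print(job.job_done())"
```

```text
the job is handed in; nothing more can be done
None
```

I handed the job in at about 98 s of the 210 s: all three housings found on the sled are in the pot, the cap is locked fully home, the sled is back under the shelf, and the tools look undisturbed; the judge's result was not shown.

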